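# Flip a drained well plate over a step and push it home

### The arm

A 6-joint arm with a two-finger parallel gripper is mounted at the origin on the work surface. World frame = base frame: x ahead of the robot, y to its left, z up, the work surface at z = 0. Lengths are in mm, angles in rad, forces in N, time in s.
With the tool pointing down it reaches from about 350 to 875 mm from the base axis. Payload 4.2 kg.
Tool frame: the origin (TCP) lies at the very end of the fingers, on their centre line; the grasp point (between the pads) lies 19 mm behind it; z points along the fingers, y is the line along which they close (so a half turn about z gives the same grasp; the last joint's range is limited). The gripper opens to 85 mm and grips with 20 to 120 N. Pads are 22 mm wide; open, the fingers measure 114 mm over their backs; the gripper's body (76 mm by 85 mm) begins 54 mm behind the grasp point. The pads swing forward as they close: fully open they stand 13 mm farther back than shut.
Start: joints at [-1.035, 0.385, 0.008, 0, -1.194, -0.259], TCP at [170.816, -601.183, 231.312] pointing down, gripper open.
Joint ranges: [-3.14, 3.14], [-1.21, 2.06], [-1.07, 1.41], [-3.16, 2.05], [-2.99, -0.16], [-3.1, 3.1]. Speed limits (rad/s): [2.79, 2.79, 3.14, 3.14, 3.14, 3.14].

### API

Orientations are given as a unit quaternion [x, y, z, w].
In Python, from bench import read_state, get_image, camera_model, job_done gives the robot as it stands.
- The arm moves only by the shell command python3 -m handwheel 'ROWS'. ROWS is JSON, a list of rows, each a list of 7 numbers: the shift along the tool's x, y, z in m, then the turn, a rotation vector about the tool's x, y, z in rad, then the gripper's target within -1 to 1 (fully open at 1, half-way at 0, shut at -1). In form: [[dx, dy, dz, wx, wy, wz, jaw], ...]. A call has 1 to 10 rows; each row is the pose to reach, as a shift and turn from the pose commanded when the call began, along the tool's axes at that moment; what a row does not reach only later rows make up. A row lasts 1/8 s, in which the tool goes at most 62.5 mm and 10.7 degrees, less where a joint would pass 70% of its speed; a pose out of reach is approached as far as the arm can. A call with a gripper value outside its range is refused whole. The fingers move at their own pace and stop on an object; the grip force is fixed at half the most. Time passes only in rows, so rows that repeat a pose let the fingers close. It gives the time, the measured TCP pose, the force, the opening and the grip force at its end, in the units of the state.
- read_state(): the state, without advancing time (a new reading comes with each control period).
- get_image(name): name is "side" or "top"; returns (picture, depth): 420x560x3 uint8, blue, green, red; 420x560 float32, mm along the optical axis (not along the pixel's ray), 0 where there is no reading.
- camera_model(name): a dict with "K" (3x3 intrinsics, pixels), "rvec" (rotation vector, rad) and "tvec" (3), from world to camera coordinates, as OpenCV has them. Camera axes: x right, y down, z forward; pixel columns grow to the right and rows downward; lengths in mm; the calibration is good to about 2 mm. A picture is of the moment at which its call begins. camera_model takes no time and is no camera call.
- job_done(): hands the job in; it is judged then, once.
The state is a dict: "clock": time; "joints": joint angles; "joint_vel": joint speeds; "joint_efforts": joint torques, N m; "position": TCP position; "ee_rot": TCP orientation; "contact_force": force on the tool from outside, world axes, zero at the start; "wrist_torque": the same for the moment, N m; "gripper_width": finger opening in mm; "grasp_force": force on a finger pad.
Only numpy, scipy, OpenCV 4.12 (cv2) and the standard library are available. Lean on these libraries where they do the work, as an engineer would, in place of code of your own. Each camera call takes 0.05 s, during which the arm holds its last target. There are 200 camera calls.

### The job

The white 24-well plate lies upside down on the bench in front of the low metal loading deck. Without gripping or lifting it, push it against the deck's front step until it tips up on edge and flips over onto the deck, wells up; then push it along the deck until its edge sits square and fully home against the black stop bar. Do not disturb the things standing around it, and finish clear of everything.

Things in the scene. Friction and masses are not known exactly. Their poses are not given: they have to be found in the camera images.
- plate: White 24-well plate, 85.5 (its x) x 128 (y) x 20 (z) mm, 60 to 130 g, origin mid-block. Its base is a 7 mm flange (z 3 to 10), the rest (wells face down, z -10 to 3) 4 mm narrower all round. It starts upside down on the bench, z up, +x edge to the deck, centre 65 to 90 mm from the step, within 25 mm of the deck's middle line, yaw within 0.2 rad of it. Turned over, z points down, +x to the robot.
- plate_lead (a point): Middle of the plate's +x edge (42.75 mm from its origin, mid-thickness): this edge meets the step, and after the flip it is the edge nearer the robot. Pushed past upright, above deck height, the plate falls over onto the deck, this edge overhanging the step by some 10 to 25 mm.
- plate_trail (a point): Middle of the -x edge (42.75 mm from the plate's origin, mid-thickness), facing the robot at the start; the flange there is 13 to 20 mm above the bench. With the other edge against the step and low fingertips pressing the flange with 5 to 10 N, it rides up with the rising fingertips by friction, on an arc about the step; past about 70 degrees a level push tips it further (sooner, it jams).
- deck: Fixed steel deck, a slab 150 (its x, away from the robot) x 360 (y) x 18 mm high, turned up to 0.25 rad. Origin on the bench at the middle of the foot of its front step, a vertical face along its y. A black stop bar, 240 mm long (y), rises 22 mm above the top; its face towards the robot is at deck x = 115 mm, so a plate fully home has its centre at deck x = 72 mm, 28 mm above the bench.
- vial: Amber vial, 26 mm across, 50 mm high, standing on the deck about 150 mm to the left (+y) of its middle line. Origin at the centre of its foot. Leave alone.
- reagent: White bottle, 54 mm across, 110 mm high, standing on the bench about 190 mm to the right of the plate. Origin at the centre of its foot. Leave alone.
- tipbox: Pipette tip box, 80 x 115 x 51 mm (x, y, z), on the bench about 210 mm to the left of the plate. Origin at the centre of its underside. Leave alone.
- beaker: Glass beaker, 60 mm across, 70 mm high, on the bench just off the right end of the deck. Origin at the centre of its foot. Leave alone.
- timer: White bench timer, 55 x 70 x 20 mm, on the bench at the front left. Origin at the centre of its underside. Leave alone.

How it is judged (in metres and radians):
On the way, in this order (a step that is already met when the one before it is completed fails the run):
1. the plate is tipped up on edge with its leading edge at the foot of the deck's step (angle between plate's own z axis and vertical between 0.8 and 2 rad and x of plate_lead in the frame of deck between -0.03 and 0.02 m and height (world z) of plate_lead below 0.035 m), for 0.05 s.
2. the plate lies wells up on the deck (angle between plate's own z axis and vertical above 3.05 rad and z of plate in the frame of deck between 0.025 and 0.032 m and y of plate in the frame of deck between -0.06 and 0.06 m), for 0.1 s.
At the end, for the whole second after the job is handed in: The plate lies at rest flat on the deck, wells up (within 0.09 rad), its edge within 4 mm of full contact with the stop bar, square to it within 0.06 rad and within 60 mm of the deck's middle line (all of step 2 and x of plate in the frame of deck between 0.068 and 0.076 m and angle between the x axis of plate and the x axis of deck, either way round below 0.06 rad and linear speed of plate below 0.01 m/s); the robot touches nothing.
It fails at once if the plate is lifted or carried: both its leading and trailing edges are well off the surface (height (world z) of each of plate_lead, plate_trail above 0.04 m).
It fails at once if a bystander (vial, bottle, tip box, beaker or timer) is moved by more than 15 mm or tipped (distance of any of vial, reagent, tipbox, beaker, timer from where it was at the start of the episode above 0.015 m or angle between any of vial, reagent, tipbox, beaker, timer's own z axis and vertical above 0.3 rad).
It also fails if it takes over 69 s, if anything falls off the work surface, if the arm or the gripper's body presses on something with over 40 N, if the wrist force passes 120 N, or if a joint passes its speed limit or range.

## Working session

There is one attempt and no reset: what is moved stays moved. The work goes in short steps, Python scripts to look and compute and a shell command to move; the robot and the scene stay as the last step left them, time stands still between calls to the robot, and variables do not carry over. Pictures are saved under pics/ and viewed, at most 10 in all, crops included, and the job is handed in when it is done.

```bash
mkdir -p pics; ls; cat > h.py <<'E'
import numpy as np, cv2
from bench import read_state,get_image,camera_model
from scipy.spatial.transform import Rotation as R
def cloud(name):
    im,d=get_image(name); m=camera_model(name); K=np.array(m["K"]); Rm=cv2.Rodrigues(np.array(m["rvec"],float))[0]; t=np.array(m["tvec"],float).ravel()
    v,u=np.mgrid[:420,:560]; P=np.stack([(u-K[0,2])/K[0,0]*d,(v-K[1,2])/K[1,1]*d,d],-1)
    W=(P-t)@Rm; W[d<=0]=np.nan
    return im,W
def st():
    s=read_state(); print(s["clock"],np.round(s["position"],1),np.round(R.from_quat(s["ee_rot"]).as_matrix(),3).tolist(),np.round(s["contact_force"],1),s["gripper_width"])
E
python3 - <<'E'
from h import *
st()
a,W=cloud("top"); b,V=cloud("side")
cv2.imwrite("pics/t0.png",a);cv2.imwrite("pics/s0.png",b)
np.save("t0.npy",W);np.save("s0.npy",V)
E
```

```text
pics
0.0 [ 170.7 -600.6  230.2] [[-0.962, -0.273, -0.001], [-0.273, 0.962, 0.002], [0.0, 0.002, -1.0]] [-0.1 -0.3 -1.2] 85.15592191857736
```

View pics/t0.png

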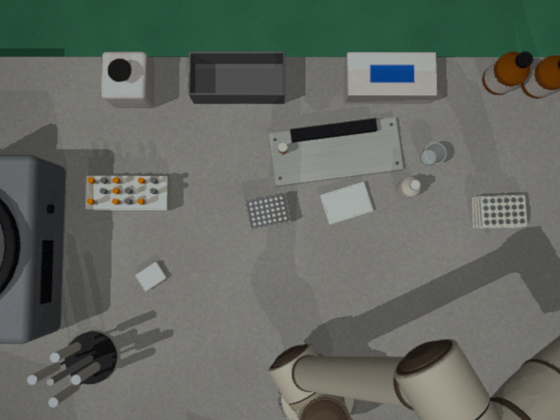

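View pics/s0.png

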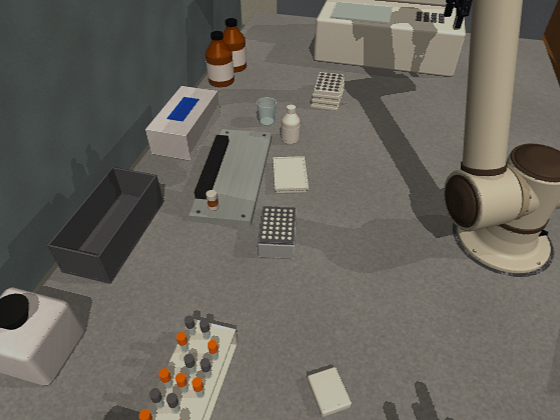

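The top view shows the deck around (335,150), black stop (333,130), plate (347,203), bottle (411,186), tip box (268,210), vial (283,147) and beaker (433,153). Next I fit the plate and deck.

```bash
python3 - <<'E'
from h import *
W=np.load("t0.npy"); a=cv2.imread("pics/t0.png")
for n,(u,v) in dict(plate=(347,203),deck=(335,165),bench=(347,240),bar=(333,130),bottle=(411,187),box=(268,210),vial=(283,147),beaker=(433,153),timer=(151,276)).items(): print(n,np.round(W[v,u],1))
def rect(mask,name):
    n,l,s,c=cv2.connectedComponentsWithStats(mask.astype(np.uint8))
    i=1+np.argmax(s[1:,4]); P=W[l==i]; P=P[np.isfinite(P[:,0])]
    r=cv2.minAreaRect(P[:,:2].astype(np.float32)); print(name,s[i],r,np.round(cv2.boxPoints(r),1).tolist(),'z',np.median(P[:,2])); return P
g=a.min(2); vv,uu=np.mgrid[:420,:560]
z=W[...,2]
rect((g>170)&(uu>310)&(uu<385)&(vv>175)&(vv<230),'plate')
rect((z>10)&(z<30)&(uu>260)&(uu<410)&(vv>110)&(vv<192)&~((g>170)&(vv>180)),'deck')
rect((a.max(2)<45)&(uu>280)&(uu<385)&(vv>112)&(vv<148),'bar')
rect((z>40)&(uu>395)&(uu<425)&(vv>170)&(vv<205),'bottle')
rect((z>40)&(uu>240)&(uu<300)&(vv>185)&(vv<235),'box')
E
```

```text
plate [525.  -84.5  17.6]
deck [630.6 -51.3  24. ]
bench [422.6 -85.6   1.8]
bar [725.5 -44.5  41.6]
bottle [ 559.5 -240.   106.8]
box [502.7 134.4  54.5]
vial [672.7  94.   67.5]
beaker [ 668.3 -331.     4.2]
timer [323.  456.8  15.8]Traceback (most recent call last):
  File "<stdin>", line 10, in <module>
  File "<stdin>", line 6, in rect
    return _wrapfunc(a, 'argmax', axis=axis, out=out, **kwds)
    return bound(*args, **kwds)
ValueError: attempt to get argmax of an empty sequence
```

```bash
cat >> h.py <<'E'
def toplane(name,uv,z):
    m=camera_model(name); K=np.array(m["K"],float); Rm=cv2.Rodrigues(np.array(m["rvec"],float))[0]; t=np.array(m["tvec"],float).ravel()
    uv=np.atleast_2d(uv).astype(float); d=np.c_[uv,np.ones(len(uv))]@np.linalg.inv(K).T@Rm; c=-Rm.T@t
    return (c+d*((z-c[2])/d[:,2])[:,None])[:,:2]
def rect(a,mask,z,name,cam="top"):
    n,l,s,c=cv2.connectedComponentsWithStats(mask.astype(np.uint8))
    i=1+np.argmax(s[1:,4]); v,u=np.nonzero(l==i)
    P=toplane(cam,np.c_[u,v],z); r=cv2.minAreaRect(P.astype(np.float32)); print(name,s[i],np.round(r[0],1),np.round(r[1],1),round(r[2],2),'mean',P.mean(0).round(1)); return r
E
python3 - <<'E'
from h import *
W=np.load("t0.npy"); a=cv2.imread("pics/t0.png"); g=a.min(2); vv,uu=np.mgrid[:420,:560]
print(a[203,347],a[165,335],a[240,347],g[203,310:385:3],g[178:230:2,347],g[110:192:3,335])
thr=(int(g[203,347])+int(g[240,347]))//2+20
print(thr)
rect(a,(g>thr)&(uu>310)&(uu<385)&(vv>180)&(vv<230),20,'plate')
rect(a,(a.max(2)<60)&(uu>280)&(uu<385)&(vv>112)&(vv<148),38,'bar')
rect(a,(g>115)&(uu>255)&(uu<412)&(vv>112)&(vv<192)&~((uu>315)&(vv>181)),18,'deck')
cv2.imwrite("pics/c0.png",cv2.resize(a[105:240,235:460],None,fx=3.5,fy=3.5,interpolation=cv2.INTER_CUBIC))
E
```

```text
[167 171 164] [138 144 139] [115 118 118] [119 117 118 120 146 163 165 164 164 163 164 164 164 165 164 164 163 164
 164 163 147  85 116 116 117] [112 109 115 110 133 164 164 163 164 164 164 164 164 163 164 165 163 163
 164 164 158 115 114 115 114 118] [107 106 105 106 103  22  24  26  24 119 134 134 133 135 132 133 136 134
 138 135 138 137 138 109 112 112 105 156]
159
plate [ 321  183   51   41 1239] [525.7 -81.5] [ 80.9 122.8] 17.37 mean [525.6 -81.4]
bar [ 291  118   86   25 1125] [726.9 -46.4] [ 37.5 238.3] 7.84 mean [726.8 -46.1]
deck [ 256  113  147   79 6110] [660.2 -35.8] [191.7 422.5] 7.23 mean [657.6 -38.5]
```

View pics/c0.png

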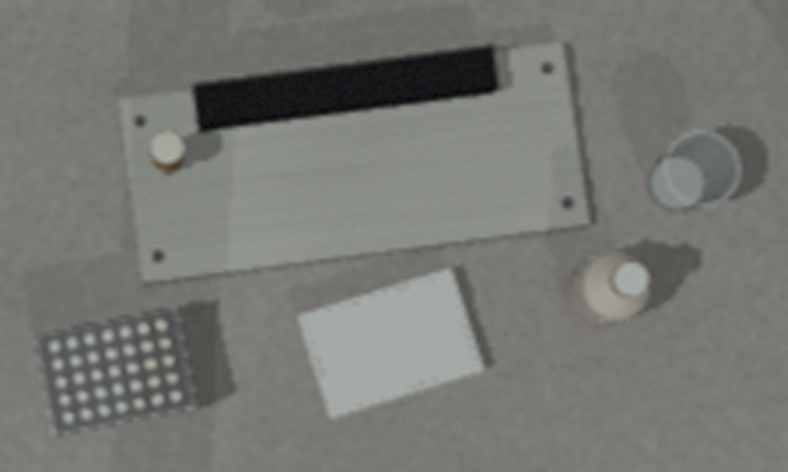

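The crop shows the deck corners at (144,281), (590,222), (567,42), (121,99) and the plate corners at (300,316), (453,267), (484,370), (332,417).

```bash
python3 - <<'E'
from h import *
c=lambda p:(np.array(p)+.5)/3.5-.5+[235,105]
D=toplane("top",c([(144,281),(590,222),(567,42),(121,99)]),18); P=toplane("top",c([(300,316),(453,267),(484,370),(332,417)]),20)
print(D.round(1),P.round(1)); 
for Q in (D,P): print([np.linalg.norm(Q[i]-Q[i-1]).round(1) for i in range(4)], Q.mean(0))
y=(D[0]-D[1])+(D[3]-D[2]); th=np.arctan2(-y[0],y[1]); Rz=np.array([[np.cos(th),-np.sin(th)],[np.sin(th),np.cos(th)]])
o=D.mean(0)-Rz@[75,0]; print('deck yaw',th,'origin',o, Rz.T@(D[0]-o),Rz.T@(D[1]-o))
y=(P[0]-P[1])+(P[3]-P[2]); tp=np.arctan2(-y[0],y[1]); print('plate yaw',tp,'in deck',(P-o)@Rz,(P.mean(0)-o)@Rz,np.degrees([th,tp]))
for n,uv,z in [('bottle',(411.5,188),20),('box',c([(117,372)])[0],51),('vial',c([(168,142)])[0],50),('beakertop',c([(697,167)])[0],70)]:
  q=toplane("top",uv,z)[0];print(n,q,(q-o)@Rz)
E
```

```text
[[ 575.4  113.6]
 [ 623.1 -242.5]
 [ 769.3 -226.8]
 [ 722.4  132.2]] [[ 547.3  -10.4]
 [ 586.6 -132.3]
 [ 504.4 -155.9]
 [ 467.1  -35.2]]
[np.float64(148.2), np.float64(359.3), np.float64(147.1), np.float64(362.0)] [672.56218548 -55.89587842]
[np.float64(84.0), np.float64(128.2), np.float64(85.5), np.float64(126.3)] [526.32814118 -83.44138981]
deck yaw 0.13154894101171047 origin [598.21019233 -65.73361773] [  0.88101715 180.73054449] [   1.49109587 -178.55115605]
plate yaw 0.30592878277105195 in deck [[ -43.23450254   61.57660791]
 [ -20.28222937  -64.51203094]
 [-104.8088989   -77.05304392]
 [-126.00920756   47.48439926]] [-73.5837096   -8.12601692] [ 7.53719912 17.52842808]
bottle [ 566.86707691 -264.05830012] [ -57.08652834 -192.49986705]
box [500.40370528 134.31014642] [-70.72171805 211.14463071]
vial [681.11814466  94.78530871] [103.24686474 148.25700397]
beakertop [ 657.95631625 -312.99647157] [  26.79647869 -252.96337076]
```

```bash
python3 -m handwheel '[[-0.393,0.414,0,0,0,0.145,0],[-0.393,0.414,0,0,0,0.145,0],[-0.393,0.414,0,0,0,0.145,0],[-0.393,0.414,0,0,0,0.145,0],[-0.393,0.414,0,0,0,0.145,0],[-0.393,0.414,0,0,0,0.145,0],[-0.393,0.414,0,0,0,0.145,0],[-0.393,0.414,0,0,0,0.145,0],[-0.393,0.414,0.05,0,0,0.145,0],[-0.393,0.414,0.1,0,0,0.145,0]]'
cat >> h.py <<'E'
TH=0.1315;O=np.array([598.2,-65.7]);RZ=np.array([[np.cos(TH),-np.sin(TH)],[np.sin(TH),np.cos(TH)]])
def dk():
    s=read_state(); p=np.array(s["position"]); M=R.from_quat(s["ee_rot"]).as_matrix(); f=np.array(s["contact_force"])
    print('t',round(s["clock"],2),'deck',((p[:2]-O)@RZ).round(1),'z',p[2].round(1),'yaw-rel',round(np.arctan2(-M[0,1],M[1,1])-TH,3),'tilt',M[:,2].round(3),'F deck',(f[:2]@RZ).round(1),f[2].round(1),'w',round(s["gripper_width"],1))
E
python3 -c "from h import *;dk()"
```

```text
clock: 1.35
position: [438.1, -94.2, 136.2]
ee_rot: [-0.068, 0.998, 0.0, 0.004]
contact_force: [1.7, -0.4, -1.0]
gripper_width: 42.6
grasp_force: 0.0
t 1.35 deck [-162.4   -7.2] z 136.2 yaw-rel 0.004 tilt [ 0.007  0.001 -1.   ] F deck [ 1.7 -0.6] -1.0 w 42.6
```

```bash
python3 -m handwheel '[[0,0,0.05,0,0,0,0],[0,0,0.09,0,0,0,0],[0,0,0.115,0,0,0,0],[0,0,0.12,0,0,0,0],[0,0,0.125,0,0,0,0],[0,0,0.125,0,0,0,0]]' >/dev/null
python3 - <<'E'
from h import *
dk()
b,V=cloud("side"); cv2.imwrite("pics/s1.png",cv2.resize(b[110:290,180:420],None,fx=3.3,fy=3.3,interpolation=cv2.INTER_CUBIC))
E
```

```text
t 2.1 deck [-165.2   -9.4] z 11.2 yaw-rel 0.0 tilt [ 0.001  0.    -1.   ] F deck [ 0.1 -0.2] -0.1 w 42.8
```

View pics/s1.png

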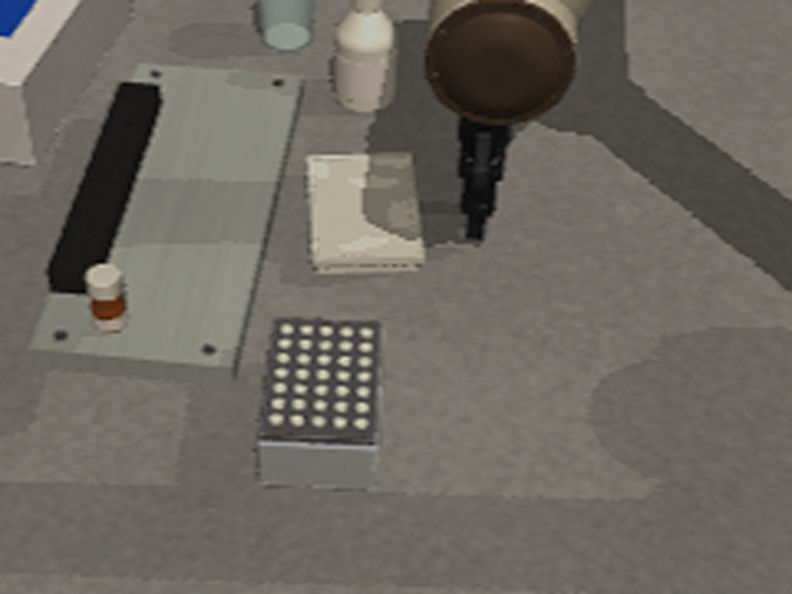

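```bash
python3 -m handwheel '[[0,0,0.006,0,0,0,0],[-0.01,0,0.006,0,0,0,0],[-0.02,0,0.006,0,0,0,0],[-0.026,0,0.006,0,0,0,0],[-0.031,0,0.006,0,0,0,0],[-0.036,0,0.006,0,0,0,0],[-0.041,0,0.006,0,0,0,0],[-0.045,0,0.006,0,0,0,0]]' >/dev/null;python3 -c "from h import *;dk()"
python3 -m handwheel '[[-0.004,0,0,0,0,0,0],[-0.008,0,0,0,0,0,0],[-0.012,0,0,0,0,0,0],[-0.015,0,0,0,0,0,0]]' >/dev/null
python3 - <<'E'
from h import *
dk()
b,V=cloud("side"); cv2.imwrite("pics/s2.png",cv2.resize(b[110:290,180:420],None,fx=3.3,fy=3.3,interpolation=cv2.INTER_CUBIC))
E
```

```text
t 3.15 deck [-120.5   -9.3] z 4.5 yaw-rel 0.0 tilt [-0. -0. -1.] F deck [0.3 0.3] 0.2 w 42.7
t 3.65 deck [-105.5   -9.3] z 4.6 yaw-rel 0.0 tilt [ 0.  0. -1.] F deck [-0.2 -0.8] 0.4 w 42.7
```

View pics/s2.png

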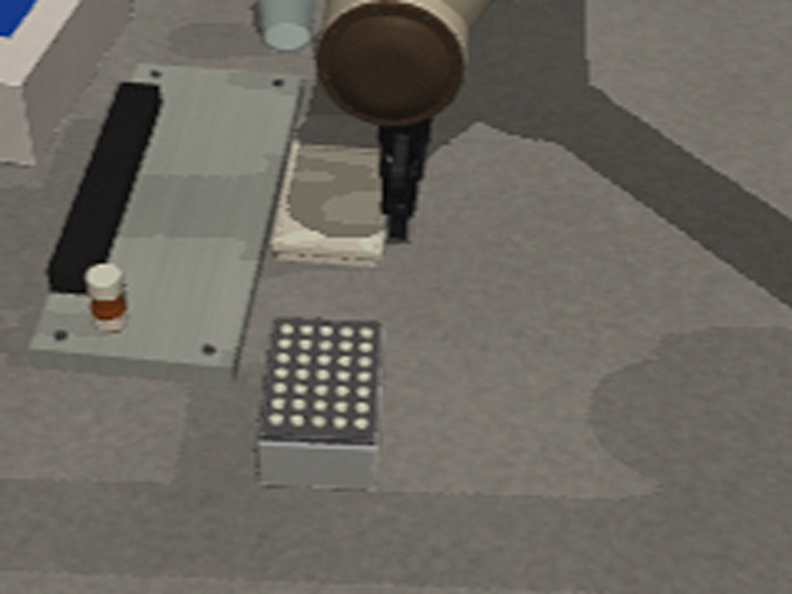

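The plate is moving and nearly at the step; its left edge is at (275,250) and the step at (258,260).

```bash
python3 -m handwheel '[[-0.002,0,0,0,0,0,0],[-0.004,0,0,0,0,0,0],[-0.006,0,0,0,0,0,0]]' >/dev/null;python3 -c "from h import *;dk()"
for i in 1 2 3; do python3 -m handwheel '[[-0.001,0,0,0,0,0,0],[-0.001,0,0,0,0,0,0]]' >/dev/null;python3 -c "from h import *;dk()"; done
```

```text
t 4.08 deck [-99.7  -9.4] z 4.5 yaw-rel 0.0 tilt [-0. -0. -1.] F deck [-0.3  0. ] -0.1 w 42.6
t 4.33 deck [-98.6  -9.4] z 4.6 yaw-rel 0.0 tilt [ 0.  0. -1.] F deck [ 0.4 -0.3] 0.0 w 42.7
t 4.58 deck [-98.4  -9.3] z 4.5 yaw-rel 0.0 tilt [-0.001 -0.    -1.   ] F deck [-2.4 -0.1] 1.5 w 43.0
t 4.83 deck [-98.4  -9.3] z 4.3 yaw-rel -0.0 tilt [-0.003 -0.    -1.   ] F deck [-5.9  0.1] 3.6 w 42.5
```

```bash
python3 -m handwheel '[[-0.0005,0,-0.002,0,0,0,0],[-0.0005,0,-0.004,0,0,0,0],[-0.0005,0,-0.006,0,0,0,0]]' >/dev/null;python3 -c "from h import *;dk()"
python3 -m handwheel '[[0,0,-0.002,0,0,0,0],[0,0,-0.004,0,0,0,0],[0,0,-0.006,0,0,0,0]]' >/dev/null;python3 -c "from h import *;dk()"
```

```text
t 5.2 deck [-98.4  -9.3] z 9.8 yaw-rel -0.001 tilt [-0.004 -0.    -1.   ] F deck [-4.8 -0.5] -0.5 w 42.5
t 5.58 deck [-98.   -9.3] z 16.0 yaw-rel -0.0 tilt [-0.004 -0.    -1.   ] F deck [-5.   0.2] -0.1 w 42.7
```

```bash
python3 -m handwheel '[[0,0,-0.002,0,0,0,0],[-0.0005,0,-0.004,0,0,0,0],[-0.001,0,-0.006,0,0,0,0],[-0.001,0,-0.008,0,0,0,0]]' >/dev/null
python3 - <<'E'
from h import *
dk()
b,V=cloud("side"); cv2.imwrite("pics/s3.png",cv2.resize(b[130:220,230:350],None,fx=6,fy=6,interpolation=cv2.INTER_CUBIC))
E
```

```text
t 6.08 deck [-96.9  -9.3] z 24.1 yaw-rel -0.0 tilt [-0.003 -0.    -1.   ] F deck [-5.3 -0.2] 0.7 w 42.7
```

View pics/s3.png

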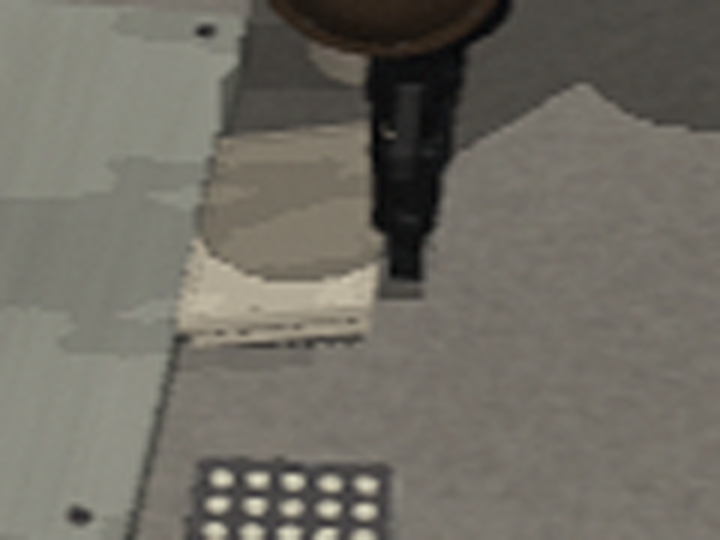

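The plate rides up: its trailing edge is lifted at (365,335) while its lead edge sits against the step at (190,335). I continue along the arc.

```bash
python3 -m handwheel '[[-0.001,0,-0.002,0,0,0,0],[-0.0015,0,-0.004,0,0,0,0],[-0.002,0,-0.006,0,0,0,0],[-0.0025,0,-0.008,0,0,0,0]]' >/dev/null;python3 -c "from h import *;dk()"
python3 -m handwheel '[[-0.0005,0,-0.002,0,0,0,0],[-0.001,0,-0.004,0,0,0,0],[-0.002,0,-0.006,0,0,0,0],[-0.0025,0,-0.008,0,0,0,0]]' >/dev/null;python3 -c "from h import *;dk()"
```

```text
t 6.62 deck [-95.   -9.3] z 32.0 yaw-rel -0.0 tilt [-0.005 -0.    -1.   ] F deck [-7.3  0.7] 1.5 w 42.6
t 7.12 deck [-92.2  -9.4] z 40.2 yaw-rel -0.0 tilt [-0.004 -0.    -1.   ] F deck [-4.8  0.3] 1.3 w 42.4
```

```bash
python3 -m handwheel '[[-0.0015,0,-0.002,0,0,0,0],[-0.003,0,-0.004,0,0,0,0],[-0.004,0,-0.006,0,0,0,0],[-0.005,0,-0.008,0,0,0,0]]' >/dev/null;python3 -c "from h import *;dk()"
python3 -m handwheel '[[-0.0015,0,-0.002,0,0,0,0],[-0.003,0,-0.004,0,0,0,0],[-0.005,0,-0.006,0,0,0,0]]' >/dev/null;python3 -c "from h import *;dk()"
```

```text
t 7.62 deck [-88.4  -9.4] z 48.1 yaw-rel -0.001 tilt [-0.007 -0.    -1.   ] F deck [-7.8  0.7] 4.3 w 43.0
t 8.0 deck [-84.8  -9.4] z 54.0 yaw-rel -0.001 tilt [-0.01  -0.001 -1.   ] F deck [-11.4   0.6] 7.0 w 42.6
```

```bash
python3 -m handwheel '[[0,0,-0.002,0,0,0,0],[0,0,-0.004,0,0,0,0]]' >/dev/null;python3 -c "from h import *;dk()"
python3 -m handwheel '[[-0.0005,0,-0.002,0,0,0,0],[-0.002,0,-0.004,0,0,0,0]]' >/dev/null
python3 - <<'E'
from h import *
dk()
b,V=cloud("side"); cv2.imwrite("pics/s4.png",cv2.resize(b[130:220,230:350],None,fx=6,fy=6,interpolation=cv2.INTER_CUBIC))
E
```

```text
t 8.25 deck [-81.9  -9.4] z 58.6 yaw-rel -0.0 tilt [-0.003 -0.    -1.   ] F deck [-6.2  0.7] 3.5 w 42.5
t 8.5 deck [-78.4  -9.4] z 63.0 yaw-rel 0.0 tilt [-0. -0. -1.] F deck [-5.4 -0.1] 3.7 w 42.8
```

View pics/s4.png

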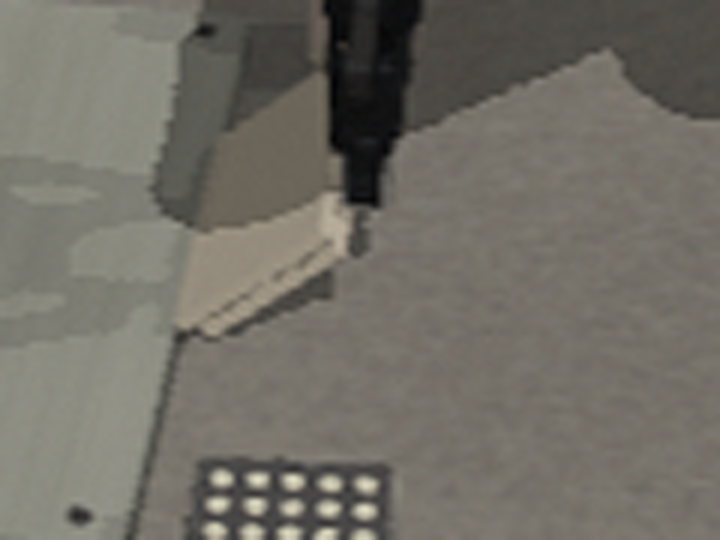

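```bash
python3 -m handwheel '[[-0.0025,0,-0.0015,0,0,0,0],[-0.005,0,-0.0035,0,0,0,0]]' >/dev/null;python3 -c "from h import *;dk()"
python3 -m handwheel '[[-0.0025,0,-0.0015,0,0,0,0],[-0.005,0,-0.003,0,0,0,0]]' >/dev/null;python3 -c "from h import *;dk()"
```

```text
t 8.8 deck [-75.3  -9.4] z 66.0 yaw-rel -0.0 tilt [-0.005 -0.001 -1.   ] F deck [-9.2 -0.4] 7.0 w 42.8
t 9.05 deck [-72.7  -9.4] z 68.9 yaw-rel -0.0 tilt [-0.01  -0.001 -1.   ] F deck [-14.1   1.8] 11.6 w 42.7
```

```bash
python3 -m handwheel '[[0.001,0,-0.001,0,0,0,0],[0.001,0,-0.003,0,0,0,0]]' >/dev/null;python3 -c "from h import *;dk()"
python3 -m handwheel '[[-0.0015,0,-0.001,0,0,0,0],[-0.003,0,-0.003,0,0,0,0]]' >/dev/null
python3 - <<'E'
from h import *
dk()
b,V=cloud("side"); cv2.imwrite("pics/s5.png",cv2.resize(b[130:220,230:350],None,fx=6,fy=6,interpolation=cv2.INTER_CUBIC))
E
```

```text
t 9.3 deck [-69.9  -9.5] z 72.3 yaw-rel 0.0 tilt [-0.001 -0.    -1.   ] F deck [-4.5  0.1] 2.4 w 42.9
t 9.55 deck [-66.6  -9.4] z 75.5 yaw-rel 0.0 tilt [-0.001 -0.    -1.   ] F deck [-6.2  0.7] 4.6 w 42.8
```

View pics/s5.png

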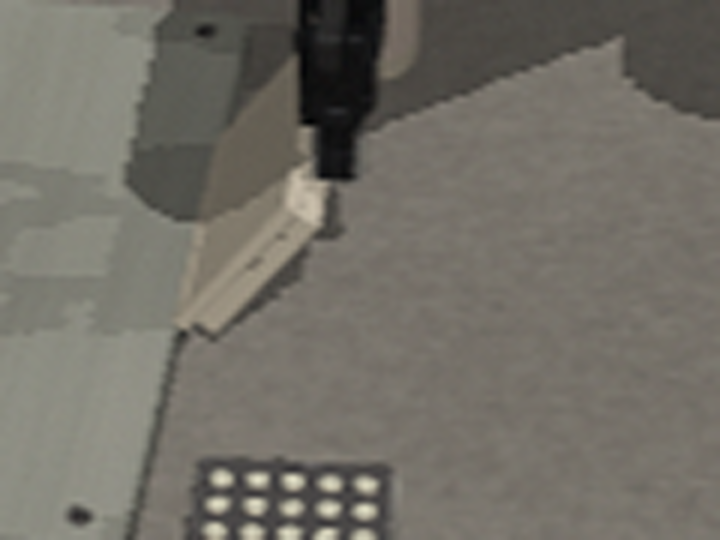

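```bash
python3 -m handwheel '[[-0.0015,0,-0.0015,0,0,0,0],[-0.003,0,-0.003,0,0,0,0]]' >/dev/null;python3 -c "from h import *;dk()"
python3 -m handwheel '[[-0.0015,0,-0.0015,0,0,0,0],[-0.003,0,-0.0025,0,0,0,0]]' >/dev/null;python3 -c "from h import *;dk()"
```

```text
t 9.85 deck [-62.9  -9.4] z 78.8 yaw-rel 0.001 tilt [ 0.001 -0.    -1.   ] F deck [-4.7  0.6] 5.1 w 42.9
t 10.1 deck [-59.5  -9.4] z 81.5 yaw-rel 0.001 tilt [ 0.002 -0.    -1.   ] F deck [-4.2  1.2] 5.7 w 42.6
```

```bash
python3 -m handwheel '[[-0.0016,0,-0.0012,0,0,0,0],[-0.0032,0,-0.0024,0,0,0,0]]' >/dev/null;python3 -c "from h import *;dk()"
python3 -m handwheel '[[-0.0016,0,-0.0012,0,0,0,0],[-0.0033,0,-0.0022,0,0,0,0]]' >/dev/null;python3 -c "from h import *;dk()"
```

```text
t 10.35 deck [-56.   -9.4] z 84.0 yaw-rel 0.001 tilt [ 0.002 -0.    -1.   ] F deck [-4.   0.6] 6.3 w 42.3
t 10.6 deck [-52.3  -9.4] z 86.4 yaw-rel 0.001 tilt [ 0.003 -0.    -1.   ] F deck [-3.9  1.4] 5.3 w 42.5
```

```bash
python3 -m handwheel '[[-0.0017,0,-0.0011,0,0,0,0],[-0.0035,0,-0.002,0,0,0,0]]' >/dev/null;python3 -c "from h import *;dk()"
python3 -m handwheel '[[-0.0017,0,-0.0009,0,0,0,0],[-0.0035,0,-0.0017,0,0,0,0]]' >/dev/null;python3 -c "from h import *;dk()"
python3 - <<'E'
from h import *
b,V=cloud("side"); cv2.imwrite("pics/s6.png",cv2.resize(b[130:220,230:350],None,fx=6,fy=6,interpolation=cv2.INTER_CUBIC))
E
```

```text
t 10.85 deck [-48.4  -9.4] z 88.6 yaw-rel 0.001 tilt [ 0.004 -0.    -1.   ] F deck [-4.6  1. ] 6.5 w 42.8
t 11.1 deck [-44.7  -9.4] z 90.5 yaw-rel 0.001 tilt [ 0.005 -0.    -1.   ] F deck [-3.1  0. ] 6.7 w 43.0
```

View pics/s6.png

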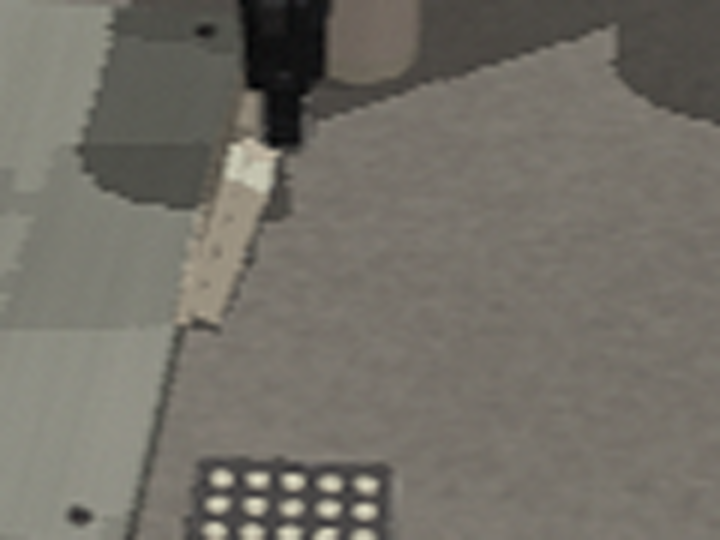

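```bash
python3 -m handwheel '[[-0.0017,0,-0.0008,0,0,0,0],[-0.0035,0,-0.0014,0,0,0,0]]' >/dev/null;python3 -c "from h import *;dk()"
python3 -m handwheel '[[-0.0017,0,-0.0006,0,0,0,0],[-0.0035,0,-0.0011,0,0,0,0]]' >/dev/null;python3 -c "from h import *;dk()"
python3 -m handwheel '[[-0.0017,0,-0.0004,0,0,0,0],[-0.0035,0,-0.0008,0,0,0,0]]' >/dev/null;python3 -c "from h import *;dk()"
```

```text
t 11.4 deck [-40.9  -9.5] z 92.1 yaw-rel 0.001 tilt [ 0.005 -0.    -1.   ] F deck [-3.9  1. ] 7.8 w 42.4
t 11.65 deck [-37.   -9.4] z 93.6 yaw-rel 0.002 tilt [ 0.006 -0.    -1.   ] F deck [-2.9  1. ] 9.3 w 42.7
t 11.9 deck [-33.1  -9.5] z 94.8 yaw-rel 0.002 tilt [ 0.007 -0.    -1.   ] F deck [-3.5  1.2] 9.8 w 43.1
```

```bash
python3 -m handwheel '[[-0.0017,0,-0.001,0,0,0,0],[-0.0035,0,-0.0015,0,0,0,0]]' >/dev/null;python3 -c "from h import *;dk()"
python3 -m handwheel '[[-0.0017,0,-0.0006,0,0,0,0],[-0.0035,0,-0.001,0,0,0,0]]' >/dev/null;python3 -c "from h import *;dk()"
python3 -m handwheel '[[-0.0017,0,-0.0004,0,0,0,0],[-0.0035,0,-0.0008,0,0,0,0]]' >/dev/null;python3 -c "from h import *;dk()"
```

```text
t 12.15 deck [-29.4  -9.5] z 96.0 yaw-rel 0.002 tilt [ 0.008 -0.    -1.   ] F deck [-2.   0.6] 7.7 w 42.6
t 12.4 deck [-25.7  -9.4] z 96.9 yaw-rel 0.001 tilt [ 0.008  0.    -1.   ] F deck [-2.1 -0. ] 6.3 w 42.2
t 12.65 deck [-22.1  -9.4] z 97.7 yaw-rel 0.001 tilt [ 0.008  0.    -1.   ] F deck [-1.9  0.8] 5.8 w 42.8
```

```bash
python3 -m handwheel '[[-0.0017,0,-0.0004,0,0,0,0],[-0.0035,0,-0.0006,0,0,0,0]]' >/dev/null;python3 -c "from h import *;dk()"
python3 -m handwheel '[[-0.0017,0,-0.0002,0,0,0,0],[-0.0035,0,-0.0003,0,0,0,0]]' >/dev/null;python3 -c "from h import *;dk()"
python3 -m handwheel '[[-0.0017,0,0,0,0,0,0],[-0.0035,0,0,0,0,0,0]]' >/dev/null
python3 - <<'E'
from h import *
dk()
b,V=cloud("side"); cv2.imwrite("pics/s7.png",cv2.resize(b[130:220,210:330],None,fx=6,fy=6,interpolation=cv2.INTER_CUBIC))
# profile: left end face of plate, bright pixels near deck y 40..60
P=V.reshape(-1,3); q=np.c_[(P[:,:2]-O)@RZ,P[:,2]]; m=(q[:,1]>35)&(q[:,1]<65)&(q[:,0]>-60)&(q[:,0]<60)&(q[:,2]>26)&(q[:,2]<130)
q=q[m]
for z in range(20,120,10):
    s=q[(q[:,2]>=z)&(q[:,2]<z+10)]
    if len(s)>3: print(z,len(s),np.percentile(s[:,0],[5,50,95]).round(1))
E
```

```text
t 12.9 deck [-18.6  -9.4] z 98.3 yaw-rel 0.001 tilt [ 0.008  0.    -1.   ] F deck [-0.6 -0.1] 6.7 w 42.8
t 13.15 deck [-14.8  -9.4] z 98.9 yaw-rel 0.002 tilt [ 0.009 -0.    -1.   ] F deck [-1.6  0.6] 6.2 w 42.7
t 13.4 deck [-10.8  -9.4] z 99.3 yaw-rel 0.002 tilt [ 0.01 -0.   -1.  ] F deck [0. 1.] 8.3 w 43.0
20 9 [-16.8  -4.4   0.8]
30 28 [-18.1 -10.7   0.3]
40 27 [-16.2  -6.8   2.6]
50 33 [-15.1  -7.4   3.5]
60 31 [-13.6  -4.8   4.5]
70 27 [-11.7  -2.4   6.7]
80 33 [-11.   -1.1   7.4]
90 44 [-9.6  0.   9.9]
100 14 [-4.6  6.5 11.1]
```

```bash
python3 -m handwheel '[[-0.0017,0,-0.0002,0,0,0,0],[-0.0035,0,-0.0003,0,0,0,0],[-0.0055,0,-0.0003,0,0,0,0],[-0.0075,0,-0.0003,0,0,0,0]]' >/dev/null;python3 -c "from h import *;dk()"
python3 -m handwheel '[[-0.002,0,0,0,0,0,0],[-0.004,0,0,0,0,0,0],[-0.006,0,0,0,0,0,0],[-0.008,0,0,0,0,0,0]]' >/dev/null
cat > prof.py <<'E'
from h import *
dk()
b,V=cloud("side"); cv2.imwrite("pics/last.png",cv2.resize(b[110:230,190:350],None,fx=5,fy=5,interpolation=cv2.INTER_CUBIC))
P=V.reshape(-1,3); q=np.c_[(P[:,:2]-O)@RZ,P[:,2]]; m=(q[:,1]>35)&(q[:,1]<65)&(q[:,0]>-60)&(q[:,0]<110)&(q[:,2]>26)&(q[:,2]<130)
q=q[m]
for z in range(20,120,10):
    s=q[(q[:,2]>=z)&(q[:,2]<z+10)]
    if len(s)>3: print(z,len(s),np.percentile(s[:,0],[5,50,95]).round(1))
E
python3 prof.py
```

```text
t 13.95 deck [-2.9 -9.4] z 99.6 yaw-rel 0.002 tilt [ 0.011  0.    -1.   ] F deck [-0.4  0.5] 6.7 w 42.5
t 14.45 deck [ 5.  -9.4] z 99.3 yaw-rel 0.002 tilt [ 0.011  0.    -1.   ] F deck [1.2 0.3] 5.2 w 42.7
20 10 [-16.6 -10.3  -1.3]
30 33 [-15.4  -4.5   4.2]
40 36 [-13.2  -4.4   7.9]
50 34 [-8.8  0.7 10.8]
60 33 [-4.6  3.1 13.2]
70 38 [-2.   7.5 16.6]
80 33 [ 2.5  9.4 21.1]
90 54 [ 5.6 16.3 25.6]
```

```bash
python3 -m handwheel '[[-0.002,0,0,0,0,0,0],[-0.004,0,0,0,0,0,0],[-0.006,0,0,0,0,0,0],[-0.008,0,0,0,0,0,0],[-0.01,0,0,0,0,0,0],[-0.012,0,0,0,0,0,0],[-0.014,0,0,0,0,0,0],[-0.016,0,0,0,0,0,0]]' >/dev/null; python3 prof.py
```

```text
t 15.5 deck [17.4 -9.4] z 97.2 yaw-rel 0.001 tilt [ 0.002 -0.    -1.   ] F deck [0.5 0.1] 4.6 w 42.7
20 10 [-7.7 -1.8  2.4]
30 37 [-13.6  -3.7   7.9]
40 35 [-9.   1.1 13.8]
50 41 [-4.2  3.1 16.7]
60 40 [ 1.8 11.6 24.5]
70 44 [ 6.1 15.8 29.3]
80 37 [12.4 21.9 34. ]
90 43 [17.6 28.2 37.2]
```

```bash
python3 -m handwheel '[[-0.002,0,0,0,0,0,0],[-0.005,0,0,0,0,0,0],[-0.008,0,0,0,0,0,0],[-0.011,0,0,0,0,0,0],[-0.014,0,0,0,0,0,0],[-0.017,0,0,0,0,0,0],[-0.02,0,0,0,0,0,0],[-0.023,0,0,0,0,0,0]]' >/dev/null; python3 prof.py
```

```text
t 16.55 deck [39.4 -9.3] z 96.6 yaw-rel 0.0 tilt [-0.  0. -1.] F deck [-0.4 -0.5] 0.4 w 42.6
20 42 [ 6.5 42.8 79.8]
30 139 [ 9.  42.8 78.9]
```

```bash
python3 -m handwheel '[[0,0,-0.02,0,0,0,0],[0.04,0,-0.02,0,0,0,0],[0.08,0,-0.02,0,0,0,0],[0.12,0,-0.02,0,0,0,0],[0.16,0,-0.02,0,0,0,0],[0.18,0,-0.02,0,0,0,0],[0.18,0,-0.02,0,0,0,0]]' >/dev/null; cat > pl.py <<'E'
from h import *
dk()
a,W=cloud("top"); b,V=cloud("side"); cv2.imwrite("pics/tl.png",a)
g=a.min(2); vv,uu=np.mgrid[:420,:560]
m=((g>152)&(uu>305)&(uu<385)&(vv>125)&(vv<230)).astype(np.uint8)
for n,z in(('top',36),):
    r=rect(a,m,z,n); B=(cv2.boxPoints(r)-O)@RZ; print(B.round(1).tolist(),B.mean(0).round(1))
P=V.reshape(-1,3); q=np.c_[(P[:,:2]-O)@RZ,P[:,2]]; m=(abs(q[:,1])<60)&(q[:,0]>-40)&(q[:,0]<105)
for x in range(-40,105,10):
    s=q[m&(q[:,0]>=x)&(q[:,0]<x+10)]
    if len(s): print(x,len(s),np.percentile(s[:,2],[10,50,90]).round(1))
E
python3 pl.py
```

```text
t 17.48 deck [-141.8   -9.4] z 117.1 yaw-rel 0.0 tilt [ 0.  0. -1.] F deck [ 1.4 -0.7] -0.0 w 42.9
top [354 142  13  29 125] [ 653.5 -119.1] [77.2 27.8] 7.26 mean [ 654.6 -120. ]
[[9.2, -46.1], [9.1, -73.9], [86.3, -74.3], [86.4, -46.5]] [ 47.8 -60.2]
-40 107 [-3.6 -2.  -0.1]
-30 116 [-3.7 -1.7  0.3]
-20 113 [-3.9 -1.7  0.3]
-10 152 [-3.1  0.2 17. ]
0 168 [16.4 24.7 35.8]
10 133 [19.3 35.7 38. ]
20 134 [19.9 35.5 37.3]
30 130 [21.5 35.6 38.1]
40 130 [18.  35.1 37.5]
50 131 [18.7 35.4 38. ]
60 137 [19.8 35.1 37.6]
70 131 [20.  35.2 37.8]
80 58 [15.6 25.4 36.4]
90 109 [14.6 16.3 17.9]
100 56 [14.6 16.  18.1]
```

```bash
python3 -m handwheel '[[-0.04,-0.004,0.04,0,0,0,0],[-0.08,-0.004,0.08,0,0,0,0],[-0.08,-0.004,0.09,0,0,0,0],[-0.08,-0.004,0.094,0,0,0,0],[-0.1,-0.004,0.094,0,0,0,0],[-0.115,-0.004,0.094,0,0,0,0],[-0.12,-0.004,0.094,0,0,0,0],[-0.125,-0.004,0.094,0,0,0,0],[-0.13,-0.004,0.094,0,0,0,0]]' >/dev/null;python3 -c "from h import *;dk()"
python3 -m handwheel '[[-0.003,0,0,0,0,0,0],[-0.006,0,0,0,0,0,0],[-0.009,0,0,0,0,0,0],[-0.012,0,0,0,0,0,0],[-0.015,0,0,0,0,0,0],[-0.018,0,0,0,0,0,0]]' >/dev/null;python3 -c "from h import *;dk()"
```

```text
t 18.7 deck [-10.9 -13.3] z 22.9 yaw-rel 0.0 tilt [-0.  0. -1.] F deck [-0.8  0.1] -0.4 w 42.6
t 19.45 deck [  7.4 -13.3] z 22.6 yaw-rel 0.0 tilt [-0. -0. -1.] F deck [-0.6  0.1] 0.3 w 42.5
```

```bash
python3 -m handwheel '[[-0.002,0,0,0,0,0,0],[-0.004,0,0,0,0,0,0],[-0.006,0,0,0,0,0,0]]' >/dev/null;python3 -c "from h import *;dk()"
for i in 1 2 3; do python3 -m handwheel '[[-0.001,0,0,0,0,0,0],[-0.0015,0,0,0,0,0,0]]' >/dev/null;python3 -c "from h import *;dk()";done
```

```text
t 19.82 deck [ 13.4 -13.3] z 22.6 yaw-rel 0.0 tilt [-0.  0. -1.] F deck [-0.6 -1. ] -0.6 w 42.7
t 20.07 deck [ 14.8 -13.3] z 22.6 yaw-rel 0.0 tilt [-0.  0. -1.] F deck [-0.7 -0.3] -0.0 w 42.7
t 20.32 deck [ 16.3 -13.3] z 22.6 yaw-rel 0.0 tilt [ 0.  0. -1.] F deck [-0.2  0.3] 0.5 w 42.6
t 20.57 deck [ 17.8 -13.3] z 22.6 yaw-rel 0.0 tilt [-0. -0. -1.] F deck [-0.4 -0.6] -0.4 w 43.2
```

```bash
for i in 1 2 3 4; do python3 -m handwheel '[[-0.001,0,0,0,0,0,0],[-0.001,0,0,0,0,0,0]]' >/dev/null;python3 -c "from h import *;dk()";done
```

```text
t 20.82 deck [ 18.9 -13.3] z 22.7 yaw-rel 0.0 tilt [ 0.  0. -1.] F deck [-0.3 -0.5] 0.2 w 42.8
t 21.07 deck [ 19.1 -13.3] z 22.5 yaw-rel 0.0 tilt [-0.001 -0.    -1.   ] F deck [-2.7 -0.5] 0.9 w 43.1
t 21.32 deck [ 19.3 -13.3] z 22.5 yaw-rel -0.0 tilt [-0.003 -0.    -1.   ] F deck [-5.4  0.8] 2.9 w 42.5
t 21.57 deck [ 19.4 -13.3] z 22.4 yaw-rel -0.0 tilt [-0.005 -0.    -1.   ] F deck [-6.8  0.4] 3.8 w 42.9
```

```bash
python3 -m handwheel '[[0.003,0,0,0,0,0,0],[0.01,0,0,0,0,0,0],[0.03,0,0,0,0,0,0],[0.07,0,-0.03,0,0,0,0],[0.12,0,-0.08,0,0,0,0],[0.16,0,-0.12,0,0,0,0],[0.2,0,-0.16,0,0,0,0],[0.2,0,-0.16,0,0,0,0],[0.2,0,-0.16,0,0,0,0]]' >/dev/null; python3 pl.py
```

```text
t 22.7 deck [-177.6  -13.3] z 182.9 yaw-rel 0.0 tilt [ 0.002  0.    -1.   ] F deck [ 0.5 -0. ] -0.3 w 43.0
top [349 134  17  27  97] [ 679.3 -111.2] [44.2 72.8] 89.41 mean [ 672.8 -117.2]
[[35.3, -72.5], [107.4, -82.8], [113.6, -39.0], [41.5, -28.7]] [ 74.5 -55.7]
-40 109 [-3.5 -1.8 -0.2]
-30 110 [-3.5 -1.7 -0.2]
-20 107 [-3.6 -1.6  0.3]
-10 148 [-2.8  0.4 16.4]
0 114 [14.5 16.2 18.4]
10 110 [14.8 16.4 18.6]
20 130 [15.2 17.6 23.9]
30 160 [20.9 34.7 37.8]
40 130 [19.7 35.6 38. ]
50 138 [20.1 35.2 37.9]
60 128 [19.4 35.4 37.6]
70 134 [21.3 35.7 37.9]
80 130 [19.  35.  37.6]
90 124 [20.1 35.5 37.8]
100 70 [20.8 35.8 38.2]
```

View pics/tl.png

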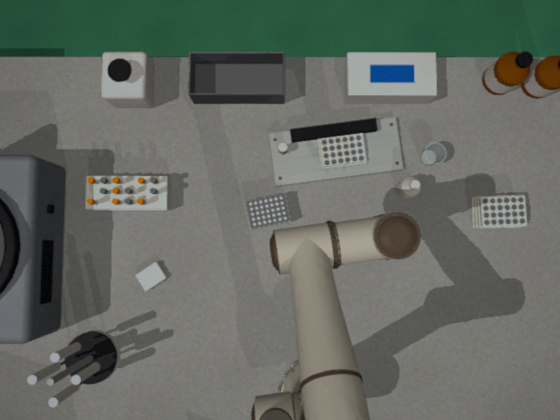

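The top view shows the plate wells up and square against the stop bar at (343,150). The bystanders are unmoved and the arm is clear.

```bash
python3 -c "from bench import job_done;print(job_done())"
```

```text
the job is handed in; nothing more can be done
None
```

I flipped the plate onto the deck wells up and pushed it home: the last top view shows it square against the stop bar, the bystanders unmoved and the arm clear. I handed the job in at about 23 s; no verdict was returned.

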